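# Sort the tagged lens frames, then hold the dryer dial at its third click

### The arm

A 7-joint arm with a two-finger parallel gripper is mounted at the origin on the work surface. World frame = base frame: x ahead of the robot, y to its left, z up, the work surface at z = 0. Lengths are in m, angles in rad, forces in N, time in s.
With the tool pointing down it reaches from about 0.35 to 0.9 m from the base axis. Payload 7.2 kg.
Tool frame: the origin (TCP) lies on the centre line of the jaws, within the pads' length; the fingertips stand bot.nose_length ahead of it and the grasp point (between the pads) is the TCP (bot.nose_length is the distance from the TCP to the fingertips, in m); z points along the fingers, x is the direction in which the jaws open and shut, and the axes are right-handed (so a half turn about z gives the same grasp; the last joint's range is limited). The gripper opens to 88 mm and grips with 3 to 60 N. Pads are 20 mm wide; open, the fingers measure 115 mm over their backs; the gripper's body (75 mm by 178 mm) begins 61 mm behind the grasp point.
Start: joints at [-1.23, 0.411, -0.013, 1.596, 0.006, 1.134, -0.082], TCP at [0.248, 0.573, 0.242] pointing down, gripper open.
Joint ranges: [-2.95, 2.95], [-0.29, 1.99], [-1.47, 1.44], [0.14, 2.54], [-1.03, 4.17], [0.13, 1.85], [-2.86, 2.86]. Speed limits (rad/s): [2.39, 2.39, 3.01, 3.01, 3.14, 3.14, 3.14].

### API

Orientations are given as a rotation vector (axis times angle).
In Python, from station import bot gives the robot as it stands. The module is installed in compiled form; this text tells all that it offers.
- The arm moves only by the tool send_rows, never from a script. Its argument "motion" is a list of rows, each an object with "rot": the turn, a rotation vector about the tool's x, y, z in units of 5 degrees (1.0 is 5 degrees), a list of three; "slide": the shift along the tool's x, y, z in units of 30 mm (1.0 is 30 mm), a list of three; "claw": the finger opening in mm, from 0 to 87.8. A call has 1 to 5 rows; each row is the pose to reach, as a shift and turn from the pose commanded when the call began, along the tool's axes at that moment; what a row does not reach only later rows make up. A row lasts 1/12 s, in which the tool goes at most 41.7 mm and 7.16 degrees, less where a joint would pass 70% of its speed; a pose out of reach is approached as far as the arm can. A call with a gripper value outside its range is refused whole. The fingers move at their own pace and stop on an object; "newtons" is the grip in N (left out, the last holds). Time passes only in rows, so rows that repeat a pose let the fingers close. It gives the time, the measured TCP pose, the force and the opening at its end, in the units of the state.
- bot.get_obs(): the state, without advancing time (a new reading comes with each control period).
- bot.snapshot(name): name is "side" or "top" or "wrist"; returns a dict with "frame" (400x640x3 uint8, red, green, blue), "K" (3x3 intrinsics, pixels), "dist_coeffs" ([k1, k2, p1, p2, k3] as OpenCV has them; the pictures are not rectified), "R" (3x3) and "t" (3): a world point X has camera coordinates R X + t; the wrist camera has in their place "hand_eye" (4x4, takes a point from camera to tool coordinates, whose origin is the TCP and whose axes are the tool frame's). Camera axes: x right, y down, z forward; pixel columns grow to the right and rows downward; lengths in m; the calibration is good to about 2 mm. A picture is of the moment at which its call begins: read the wrist's pose just before it. There is no depth.
- bot.sign_off(): hands the job in, once; it reports no verdict.
The state is a dict: "time_s": time; "joint_positions": joint angles; "qvel": joint speeds; "effort": joint torques, N m; "tool_pos": TCP position; "eef_rot": TCP orientation; "contact_force": force on the tool from outside, world axes, zero at the start; "ft_torque": the same for the moment, N m; "gripper_width": finger opening in m.
Only numpy, scipy, OpenCV 4.12 (cv2) and the standard library are available. Lean on these libraries where they do the work, as an engineer would, in place of code of your own. Each camera call takes 0.05 s, during which the arm holds its last target. There are 200 camera calls.

### The job

Sort the two loose lens frames for the lens dryer: lay the green-tagged one flat in the green pass nest and the red-tagged one flat in the red reject nest, setting the glass down rather than dropping it. Then press the dryer's spring-return dial round clockwise by its orange peg, past the first two clicks to the third (orange) mark, and finish while still holding it there against its spring; do not let go. Leave the shell dish, spray bottle, diving mask and torch where they are.

Things in the scene. Friction and masses are not known exactly. Their poses are not given: they have to be found in the camera images.
- green_frame_center (a point): point at the centre (half-way up, 9 mm above the underside) of the lens frame with the green tag: a grey plastic frame round a small glass lens, 68 mm (x axis) by 44 mm (y axis) by 18 mm high, about 70 g, lying flat and loose on the work surface. The green tag covers the top of its end bar on the -x side. Grip it from above across the 44 mm
- red_frame_center (a point): point at the centre (half-way up, 9 mm above the underside) of the lens frame with the red tag: a grey plastic frame round a small glass lens, 68 mm (x axis) by 44 mm (y axis) by 18 mm high, about 70 g, lying flat and loose on the work surface. The red tag covers the top of its end bar on the -x side. Grip it from above across the 44 mm
- pass_nest_floor (a point): point at the centre of the pocket floor of the pass nest, a fixed black base plate 90 x 66 mm with green floor and green corner lips. The floor is 6 mm above the work surface; the pocket is 76 mm (its x axis) by 52 mm (its y axis), so a lens frame drops in with 4 mm to spare on every side, either way round. The lips stand 5 mm above the floor at the four corners only; the long sides are open for 50 mm, the short sides for 28 mm. It may stand turned by up to 0.5 rad
- reject_nest_floor (a point): point at the centre of the pocket floor of the reject nest, a fixed black base plate 90 x 66 mm with red floor and red corner lips. The floor is 6 mm above the work surface; the pocket is 76 mm (its x axis) by 52 mm (its y axis), so a lens frame drops in with 4 mm to spare on every side, either way round. The lips stand 5 mm above the floor at the four corners only; the long sides are open for 50 mm, the short sides for 28 mm. It may stand turned by up to 0.5 rad
- dial (a joint): dial angle, rad: 0 at rest, growing clockwise from above. Clicks at 0.4, 0.8, 1.2, with sprung ridges before them at 0.2, 0.6, 1.0; hard stop at 1.3. Deck marks: black bar = rest, two blue bars (one, two dots), orange bar (three dots) = third click. A spring returns it to 0 from any click when let go. Turning takes 0.12 to 0.3 N m (2.5 to 6 N at the peg)
- dial_peg (a point): point on the axis of the dial's orange upright peg, 26 mm above the black disc (86 mm above the work surface). The peg is round, 14 mm thick, 40 mm tall, its top 100 mm above the work surface, and stands 50 mm from the dial's axis; the disc is 120 mm across, its top 60 mm above the work surface. The peg goes round with the dial: it can be pushed from the side or pinched from above. A white line on the disc points from the axis past the peg to the marks
- dial_axis (a point): fixed point on the dial's vertical axis, level with point dial_peg (86 mm above the work surface), in the frame of the white timer housing, 170 x 170 mm and 50 mm high, fixed, turned by up to 0.4 rad. The marks lie on the housing's -x side: at dial angle q the peg lies in the direction pi + 0.6 - q from the housing's x axis (counter-clockwise positive, from above)
- shell_dish: bystander: pale blue ceramic dish, 116 mm across and 30 mm high, with two small cowrie shells, origin under its centre
- spray_bottle: bystander: compact blue anti-fog spray bottle with white cap, 38 mm across, 116 mm tall, origin under its centre
- mask: bystander: diving mask lens frame with two glass panes, lying flat, 84 x 152 x 18 mm, origin under its centre
- torch: bystander: yellow and black dive torch lying down, 135 mm long, 42 mm thick, its length along its x axis, origin under its middle

How it is judged:
On the way, in this order (a step that is already met when the one before it is completed fails the run):
1. both lens frames lie flat in their nests, green in pass and red in reject, let go and at rest (horizontal distance between green_frame_center and pass_nest_floor below 0.012 m and z of green_frame_center in the frame of pass_nest_floor below 0.0125 m and angle between each of green_frame_center, red_frame_center's own z axis and vertical below 0.12 rad and angle between the x axis of green_frame_center and the x axis of pass_nest_floor, either way round below 0.2 rad and linear speed of each of green_frame, red_frame below 0.02 m/s and contact force between the fingers and green_frame below 0.1 N and horizontal distance between red_frame_center and reject_nest_floor below 0.012 m and z of red_frame_center in the frame of reject_nest_floor below 0.0125 m and angle between the x axis of red_frame_center and the x axis of reject_nest_floor, either way round below 0.2 rad and contact force between the fingers and red_frame below 0.1 N), for 0.2 s.
2. the dial is held at the third click (value of joint dial above 1.08 rad), for 0.4 s.
At the end, for the whole second after the job is handed in: Fingers still press the dial (over 1 N) and keep it still at the third click (over 1.08 rad). Green-tagged frame in the pass nest, red-tagged in the reject nest: within 12 mm of the centre, in line within 0.2 rad, flat on the floor, at rest, let go (all of step 1 and value of joint dial above 1.08 rad and velocity of joint dial between -0.2 and 0.2 rad/s and contact force between the fingers and dial above 1 N); the arm keeps its last pose, push and grip.
It fails at once if the green-tagged glass lens frame was let go well above the surface (centre over 50 mm up) (height (world z) of green_frame_center above 0.05 m and contact force between the fingers and green_frame below 0.03 N).
It fails at once if the red-tagged glass lens frame was let go well above the surface (centre over 50 mm up) (height (world z) of red_frame_center above 0.05 m and contact force between the fingers and red_frame below 0.03 N).
It fails at once if a bystander (shell dish, spray bottle, mask or torch) was moved more than 30 mm (distance of any of shell_dish, spray_bottle, mask, torch from where it was at the start of the episode above 0.03 m).
It also fails if it takes over 72 s, if anything falls off the work surface, if the arm or the gripper's body presses on something with over 40 N, if the wrist force passes 120 N, or if a joint passes its speed limit or range.

## Working session

There is one attempt and no reset: what is moved stays moved. The work goes in short steps, Python scripts to look and compute and a tool call to move; the robot and the scene stay as the last step left them, time stands still between calls to the robot, and variables do not carry over. Pictures are saved under pics/ and viewed, on a budget of 10 in all, crops included, one or two more only if the job needs it, and the job is handed in when it is done.

Besides the shell and the picture viewer there is one more tool, called after "Emit:" as name([rows], argument=value, ...), one row to a line, values as JSON. send_rows: Moves the arm, as the interface text tells. Its arguments: {"type":"object","properties":{"motion":{"type":"array"},"newtons":{"type":"number"}},"required":["motion"]}

```bash
mkdir -p pics; python3 - <<'E'
from station import bot
import cv2,pickle
o=bot.get_obs();print(o,bot.nose_length)
d={}
for n in("side","top"):
    s=bot.snapshot(n);d[n]=s;print(n,s["K"],s["dist_coeffs"],s["R"],s["t"])
    cv2.imwrite(f"pics/{n}0.png",s["frame"][...,::-1])
pickle.dump(d,open("s0.pkl","wb"))
s=bot.snapshot("wrist");print(s["hand_eye"],s["K"],s["dist_coeffs"])
E
```

```text
{'time_s': 0.0, 'joint_positions': array([-1.23017477,  0.41188485, -0.01273441,  1.59704853,  0.00557981,
        1.13427373, -0.0822187 ]), 'qvel': array([-0.00051622, -0.00024587,  0.00076737, -0.00088507, -0.0005143 ,
        0.00065863, -0.00144958]), 'effort': array([-1.94727136e-06, -5.87934959e+01,  6.41688779e-01, -2.91065007e+01,
       -5.38208010e-02,  1.85397867e-02,  1.62956762e-04]), 'tool_pos': array([0.24828591, 0.57305122, 0.24081646]), 'eef_rot': array([ 2.62532499e+00,  1.72377108e+00, -1.99705924e-03]), 'contact_force': array([0.25539817, 0.66886059, 0.84450512]), 'ft_torque': array([-0.01023681, -0.00244391, -0.02853465]), 'gripper_width': 0.08768456953760093} 0.019
side [[464.98007915   0.         319.24270419]
 [  0.         464.98007915 189.47207806]
 [  0.           0.           1.        ]] [-0.13049671  0.          0.          0.          0.        ] [[ 0.96407426 -0.2652685  -0.01390863]
 [-0.15094915 -0.50401096 -0.8504042 ]
 [ 0.21857534  0.82195229 -0.52594605]] [-0.58090539  0.17345587  1.17826661]
top [[465.9452131    0.         308.14753197]
 [  0.         465.9452131  205.7191196 ]
 [  0.           0.           1.        ]] [-0.10395576  0.          0.          0.          0.        ] [[ 0.00106049 -0.99996463  0.00834336]
 [-0.98185371 -0.00262342 -0.18962174]
 [ 0.18963692 -0.00799087 -0.98182177]] [-5.46079515e-04  6.26845501e-01  1.19876805e+00]
[[ 9.99999693e-01 -4.74153795e-04  6.24581967e-04  3.65514916e-04]
 [ 2.70006195e-04  9.55978692e-01  2.93435967e-01 -8.14682657e-02]
 [-7.36220829e-04 -2.93435708e-01  9.55978526e-01 -1.41469341e-01]
 [ 0.00000000e+00  0.00000000e+00  0.00000000e+00  1.00000000e+00]] [[312.36444108   0.         325.52566737]
 [  0.         312.36444108 203.26021678]
 [  0.           0.           1.        ]] [-0.01252386  0.          0.          0.          0.        ]
```

View pics/top0.png

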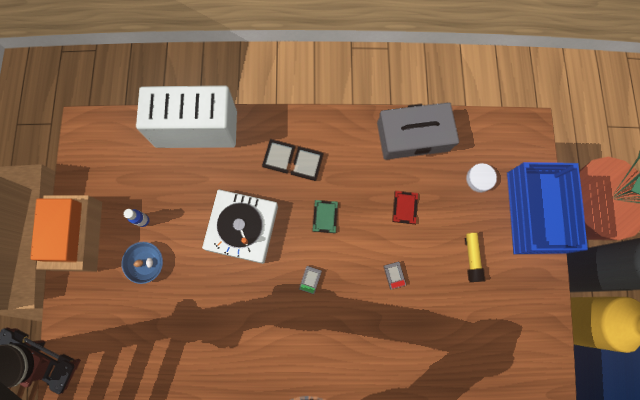

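View pics/side0.png

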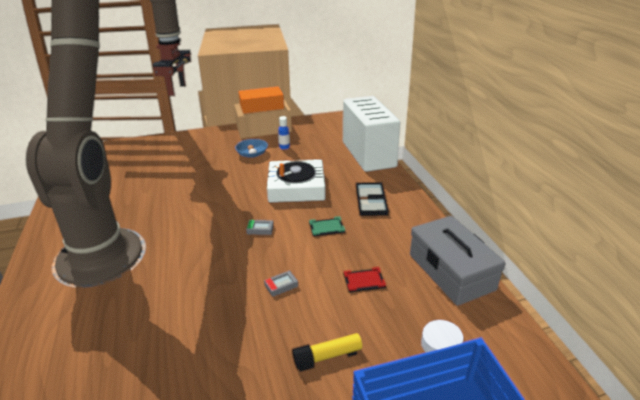

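```bash
cat > h.py <<'E'
import numpy as np,cv2
from scipy.spatial.transform import Rotation as Ro
from station import bot
def tool(o=None):
    o=o or bot.get_obs(); return Ro.from_rotvec(o["eef_rot"]).as_matrix(),np.array(o["tool_pos"])
def cast(s,uv,z,pose=None):
    """pixels -> world points on plane z"""
    n=cv2.undistortPoints(np.float64(uv).reshape(-1,1,2),s["K"],s["dist_coeffs"]).reshape(-1,2)
    d=np.c_[n,np.ones(len(n))]
    if "R" in s: D=d@s["R"]; c=-s["R"].T@s["t"]
    else:
        R,t=pose; H=s["hand_eye"]; D=d@(R@H[:3,:3]).T; c=R@H[:3,3]+t
    return c+D*((z-c[2])/D[:,2])[:,None]
def mask(f,col):
    h,s,v=[a.astype(int) for a in cv2.split(cv2.cvtColor(f,cv2.COLOR_RGB2HSV))]
    m={"green":(h>45)&(h<90)&(s>80)&(v>40),"red":((h<5)|(h>174))&(s>175)&(v>70),
       "orange":(h>6)&(h<18)&(s>215)&(v>170)}[col]
    return m.astype(np.uint8)
def blobs(m,amin=15):
    cs,_=cv2.findContours(m,cv2.RETR_EXTERNAL,cv2.CHAIN_APPROX_NONE)
    return sorted([c.reshape(-1,2) for c in cs if cv2.contourArea(c)>amin],key=lambda c:-cv2.contourArea(c))
def rect(P):
    """min-area rect of world points: centre, sizes (long, short), long-axis yaw"""
    c,(w,h),a=cv2.minAreaRect(np.float32(P[:,:2]*1000)); a=np.radians(a)
    if w<h: w,h,a=h,w,a+np.pi/2
    return np.r_[c]/1000,(w,h),(a+np.pi/2)%np.pi-np.pi/2
def go(x,y,z,yaw=None):
    """units for send_rows to reach TCP (x,y,z) tool down, jaw axis at yaw (mod pi)"""
    R,t=tool(); cur=np.arctan2(R[1,0],R[0,0])
    yaw=cur if yaw is None else cur+(yaw-cur+np.pi/2)%np.pi-np.pi/2
    T=np.array([[np.cos(yaw),np.sin(yaw),0],[np.sin(yaw),-np.cos(yaw),0],[0,0,-1]])
    print("slide",np.round(R.T@(np.array([x,y,z])-t)/.03,3),"rot",np.round(np.degrees(Ro.from_matrix(R.T@T).as_rotvec())/5,2))
E
python3 - <<'E'
from h import *
import pickle
s=pickle.load(open("s0.pkl","rb"))["top"]
for col in("green","red","orange"):
    for c in blobs(mask(s["frame"],col),8):
        if 150<c[:,0].mean()<450: print(col,c.mean(0),len(c),rect(cast(s,c,{"orange":.1}.get(col,.01))))
print(cast(s,[[311,279],[395,274]],.018))
print(cast(s,[[239,226]],.06))
go(.45,0,.3,0)
E
```

```text
green [325.07079646 217.03539823] 113 (array([ 0.60753046, -0.04588436]), (85.2905044555664, 59.50810241699219), np.float64(-0.09162299466892243))
green [307.06666667 288.13333333] 30 (array([0.40732507, 0.00240945]), (36.20881271362305, 12.834763526916504), np.float64(1.253099318243856))
red [405.38053097 206.85840708] 113 (array([ 0.63419751, -0.27399249]), (87.7951431274414, 64.06906127929688), np.float64(-0.11284652434409104))
red [397.31034483 283.82758621] 29 (array([ 0.41903189, -0.24550667]), (35.7005729675293, 11.190970420837402), np.float64(-1.336280291994309))
[[ 0.43212553 -0.00769056  0.018     ]
 [ 0.4452972  -0.23758892  0.018     ]]
[[0.57094288 0.18603539 0.06      ]]
slide [-14.86   13.762  -1.946] rot [1.000e-02 1.000e-02 1.332e+01]
```

```bash
python3 - <<'E'
from h import *
go(.432,-.008,.2,1.253)
E
```

```text
slide [-15.339  13.318   1.388] rot [ 0.    0.02 -1.04]
```

Emit:
send_rows([
  {"slide": [-1, 0.9, 0.1], "rot": [0, 0, 0], "claw": 87},
  {"slide": [-2, 1.75, 0.2], "rot": [0, 0, -0.2], "claw": 87},
  {"slide": [-3, 2.6, 0.3], "rot": [0, 0, -0.5], "claw": 87},
  {"slide": [-4, 3.5, 0.4], "rot": [0, 0, -0.8], "claw": 87},
  {"slide": [-5, 4.35, 0.5], "rot": [0, 0, -1.04], "claw": 87},
])

```text
time_s: 0.57
tool_pos: [0.3088, 0.3819, 0.2263]
eef_rot: [2.544, 1.843, -0.0]
contact_force: [1.0, 0.2, -0.2]
gripper_width: 0.087
```

```bash
python3 - <<'E'
from h import *
go(.432,-.008,.2,1.253)
E
```

```text
slide [-11.072   7.948   0.88 ] rot [0.   0.   0.01]
```

Emit:
send_rows([
  {"slide": [-1.1, 0.8, 0.1], "rot": [0, 0, 0], "claw": 87},
  {"slide": [-2.2, 1.6, 0.2], "rot": [0, 0, 0], "claw": 87},
  {"slide": [-3.3, 2.4, 0.3], "rot": [0, 0, 0], "claw": 87},
  {"slide": [-4.4, 3.2, 0.4], "rot": [0, 0, 0], "claw": 87},
  {"slide": [-5.5, 4.0, 0.45], "rot": [0, 0, 0], "claw": 87},
])

```text
time_s: 0.98
tool_pos: [0.3709, 0.1877, 0.2129]
eef_rot: [-2.545, -1.842, -0.0]
contact_force: [1.3, 0.1, -1.0]
gripper_width: 0.087
```

Emit:
send_rows([
  {"slide": [-1.1, 0.8, 0.1], "rot": [0, 0, 0], "claw": 87},
  {"slide": [-2.2, 1.6, 0.2], "rot": [0, 0, 0], "claw": 87},
  {"slide": [-3.3, 2.4, 0.3], "rot": [0, 0, 0], "claw": 87},
  {"slide": [-4.4, 3.2, 0.35], "rot": [0, 0, 0], "claw": 87},
  {"slide": [-5.2, 3.8, 0.4], "rot": [0, 0, 0], "claw": 87},
])

```text
time_s: 1.4
tool_pos: [0.4307, 0.0025, 0.2012]
eef_rot: [2.547, 1.839, 0.0]
contact_force: [0.7, 0.4, -1.0]
gripper_width: 0.0875
```

Emit:
send_rows([
  {"slide": [0, 0, 0], "rot": [0, 0, 0], "claw": 87},
  {"slide": [0, 0, 0], "rot": [0, 0, 0], "claw": 87},
  {"slide": [0, 0, 0], "rot": [0, 0, 0], "claw": 87},
])

```text
time_s: 1.65
tool_pos: [0.4301, 0.0065, 0.201]
eef_rot: [-2.545, -1.841, 0.001]
contact_force: [0.6, -0.1, 1.3]
gripper_width: 0.087
```

```bash
python3 - <<'E'
from h import *
import pickle
p=tool();s=bot.snapshot("wrist");pickle.dump((s,p),open("w1.pkl","wb"));print(p[1])
cv2.imwrite("pics/w1.png",s["frame"][...,::-1])
for col in("green","red","orange"):
    for c in blobs(mask(s["frame"],col),40): print(col,c.mean(0),rect(cast(s,c,.1 if col=="orange" else .018)),rect(cast(s,c,.008))[0])
E
```

```text
[0.43014098 0.00649045 0.20097617]Traceback (most recent call last):
  File "<stdin>", line 6, in <module>
  File "h.py", line 12, in cast
    R,t=pose; H=s["hand_eye"]; D=d@(R@H[:3,:3]).T; c=R@H[:3,3]+t
    ^^^
TypeError: cannot unpack non-iterable NoneType object
```

View pics/w1.png

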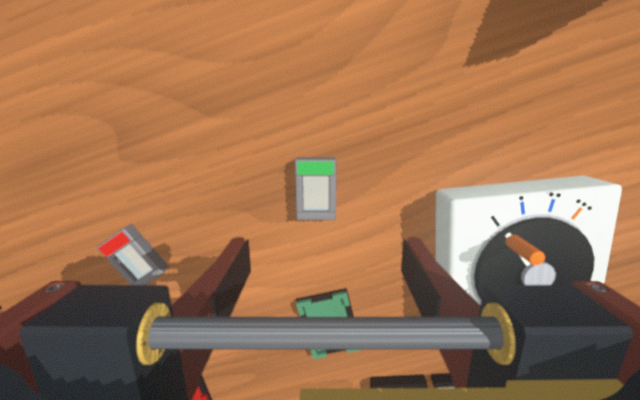

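```bash
cat >> h.py <<'E'
def frame(s,p,col):
    """lens frame: tag mask + nearby low-saturation pixels at top face; returns centre xy and x-axis yaw"""
    f=s["frame"]; hsv=cv2.cvtColor(f,cv2.COLOR_RGB2HSV)
    for c in blobs(mask(f,col),60):
        r=rect(cast(s,c,.018,p))
        if not (20<r[1][0]<60 and r[1][1]<26): continue
        g=((hsv[...,1]<75)&(hsv[...,2]>70)).astype(np.uint8)|mask(f,col)
        x0,y0=c.min(0)-70; x1,y1=c.max(0)+70; w=np.zeros_like(g); w[max(y0,0):y1,max(x0,0):x1]=1
        g=cv2.morphologyEx(g*w,cv2.MORPH_OPEN,np.ones((3,3),np.uint8))
        for k in blobs(g,300):
            q=rect(cast(s,k,.018,p))
            if np.linalg.norm(q[0]-r[0])<.05:
                d=q[0]-r[0]; a=q[2]
                if d@[np.cos(a),np.sin(a)]<0: a+=np.pi
                print(col,"frame",q[0].round(4),np.round(q[1],1),"xyaw",round(a,3),"tag",r[0].round(4),np.round(r[1],1),round(r[2],3))
E
python3 - <<'E'
from h import *
import pickle
s,p=pickle.load(open("w1.pkl","rb"))
frame(s,p,"green");frame(s,p,"red")
for c in blobs(mask(s["frame"],"green"),60): print(c.mean(0),rect(cast(s,c,.008,p)))
E
```

```text
green frame [ 0.4292 -0.0044] [67.8 43. ] xyaw -0.309 tag [0.4073 0.0031] [37.9 12.7] 1.252
red frame [ 0.4406 -0.23  ] [67.6 55.2] xyaw 0.241 tag [ 0.4182 -0.243 ] [36.8 11.9] -1.325
[324.16666667 306.74637681] (array([ 0.57465778, -0.04440356]), (63.47602081298828, 33.36053466796875), np.float64(1.2518734651940928))
[315.27956989 167.93548387] (array([0.40894766, 0.00216429]), (39.03882598876953, 13.140312194824219), np.float64(1.25226335197768))
```

```bash
python3 - <<'E'
from h import *
go(.4292,-.0044,.023,1.261)
E
```

```text
slide [-0.371  0.092  5.934] rot [-0.01 -0.   -0.08]
```

Emit:
send_rows([
  {"slide": [-0.37, 0.09, 1.2], "rot": [0, 0, -0.08], "claw": 70},
  {"slide": [-0.37, 0.09, 2.4], "rot": [0, 0, -0.08], "claw": 70},
  {"slide": [-0.37, 0.09, 3.5], "rot": [0, 0, -0.08], "claw": 70},
  {"slide": [-0.37, 0.09, 4.3], "rot": [0, 0, -0.08], "claw": 70},
  {"slide": [-0.37, 0.09, 4.9], "rot": [0, 0, -0.08], "claw": 70},
], newtons=15)

```text
time_s: 2.12
tool_pos: [0.4283, -0.0039, 0.0521]
eef_rot: [-2.535, -1.853, 0.003]
contact_force: [1.0, 0.4, -0.9]
gripper_width: 0.0702
```

Emit:
send_rows([
  {"slide": [0, 0, 0.5], "rot": [0, 0, 0], "claw": 70},
  {"slide": [0, 0, 0.8], "rot": [0, 0, 0], "claw": 70},
  {"slide": [0, 0, 1.03], "rot": [0, 0, 0], "claw": 70},
  {"slide": [0, 0, 1.03], "rot": [0, 0, 0], "claw": 70},
])

```text
time_s: 2.45
tool_pos: [0.4291, -0.0047, 0.0225]
eef_rot: [-2.537, -1.852, 0.002]
contact_force: [0.1, -0.1, 0.1]
gripper_width: 0.0701
```

Emit:
send_rows([
  {"slide": [0, 0, 0], "rot": [0, 0, 0], "claw": 36},
  {"slide": [0, 0, 0], "rot": [0, 0, 0], "claw": 36},
  {"slide": [0, 0, 0], "rot": [0, 0, 0], "claw": 36},
  {"slide": [0, 0, 0], "rot": [0, 0, 0], "claw": 36},
  {"slide": [0, 0, 0], "rot": [0, 0, 0], "claw": 36},
])

```text
time_s: 2.87
tool_pos: [0.43, -0.0054, 0.0238]
eef_rot: [2.538, 1.85, 0.002]
contact_force: [-0.4, 1.5, 5.0]
gripper_width: 0.0436
```

```bash
python3 - <<'E'
from h import *
go(.655,-.05,.18,1.48)
E
```

```text
slide [ 0.883  7.6   -5.196] rot [ 0.01 -0.01 -2.52]
```

Emit:
send_rows([
  {"slide": [0, 0, -0.3], "rot": [0, 0, 0], "claw": 36},
  {"slide": [0, 0, -0.9], "rot": [0, 0, 0], "claw": 36},
  {"slide": [0, 0.4, -1.8], "rot": [0, 0, -0.2], "claw": 36},
  {"slide": [0.1, 1.2, -2.7], "rot": [0, 0, -0.6], "claw": 36},
  {"slide": [0.25, 2.2, -3.5], "rot": [0, 0, -1.0], "claw": 36},
])

```text
time_s: 3.28
tool_pos: [0.4938, -0.0189, 0.1306]
eef_rot: [-2.454, -1.961, 0.001]
contact_force: [1.0, 0.8, -2.1]
gripper_width: 0.0438
```

```bash
python3 - <<'E'
from h import *
print(bot.get_obs()["gripper_width"]);go(.655,-.05,.18,1.48)
E
```

```text
0.04384951692559089
slide [ 0.173  5.47  -1.654] rot [-0.01  0.   -1.51]
```

Emit:
send_rows([
  {"slide": [0, 1.1, -0.3], "rot": [0, 0, -0.3], "claw": 36},
  {"slide": [0, 2.2, -0.7], "rot": [0, 0, -0.7], "claw": 36},
  {"slide": [0.1, 3.3, -1.1], "rot": [0, 0, -1.1], "claw": 36},
  {"slide": [0.15, 4.2, -1.4], "rot": [0, 0, -1.5], "claw": 36},
  {"slide": [0.15, 4.9, -1.6], "rot": [0, 0, -1.5], "claw": 36},
])

```text
time_s: 3.7
tool_pos: [0.6412, -0.0471, 0.1781]
eef_rot: [2.319, 2.117, 0.002]
contact_force: [-0.4, -0.4, -1.4]
gripper_width: 0.0435
```

Emit:
send_rows([
  {"slide": [0, 0, 0], "rot": [0, 0, 0], "claw": 36},
  {"slide": [0, 0, 0], "rot": [0, 0, 0], "claw": 36},
  {"slide": [0, 0, 0], "rot": [0, 0, 0], "claw": 36},
])

```text
time_s: 3.95
tool_pos: [0.6378, -0.0468, 0.176]
eef_rot: [-2.322, -2.115, 0.002]
contact_force: [0.4, -0.8, -1.5]
gripper_width: 0.0441
```

```bash
python3 - <<'E'
from h import *
import pickle
p=tool();s=bot.snapshot("wrist");pickle.dump((s,p),open("w2.pkl","wb"));print(p[1])
cv2.imwrite("pics/w2.png",s["frame"][...,::-1])
for col in("green","red"):
    for c in blobs(mask(s["frame"],col),60): print(col,c.mean(0),rect(cast(s,c,.008,p)))
E
```

```text
[ 0.63776508 -0.04675142  0.17597365]
green [324.25356125 154.18803419] (array([ 0.60490088, -0.04658389]), (81.67202758789062, 62.98597717285156), np.float64(-0.08319395666076712))
green [325.75126904 224.4822335 ] (array([ 0.67539655, -0.04936607]), (79.43128204345703, 29.424158096313477), np.float64(1.4770242942843348))
red [107.91277259 205.28037383] (array([ 0.63362573, -0.27401431]), (88.85907745361328, 66.37246704101562), np.float64(-0.11282974642922383))
```

View pics/w2.png

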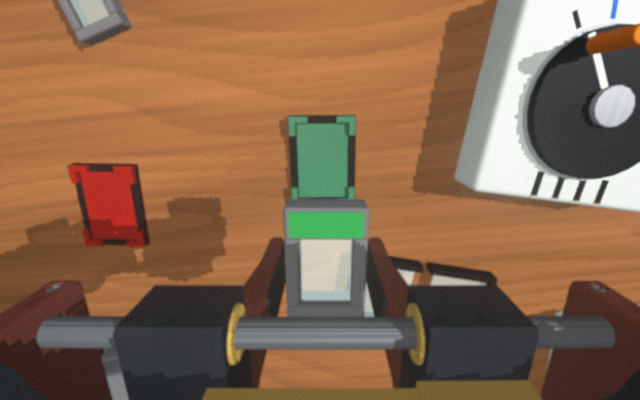

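```bash
python3 - <<'E'
from h import *
import pickle
s,p=pickle.load(open("w2.pkl","rb"))
f=s["frame"].copy();f[:207]=0
c=blobs(mask(f,"green"),60)[0];q=rect(cast(s,c,p[1][2]-.006,p));print(q,"tag in tool",p[0].T@(np.r_[q[0],0]-p[1]))
g=s["frame"].copy();g[200:]=0
c=blobs(mask(g,"green"),60)[0];print([cast(s,[e],.008,p)[0] for e in (c.min(0),c.max(0),[c[:,0].max(),c[:,1].min()])])
go(.608,-.0468,.06,np.pi/2-.087)
E
```

```text
(array([ 0.61350073, -0.04372863]), (37.872230529785156, 14.029183387756348), np.float64(1.477010978478884)) tag in tool [ 0.00078513 -0.02414531  0.17601423]
[array([ 0.56113293, -0.07392033,  0.008     ]), array([ 0.64832119, -0.01755102,  0.008     ]), array([ 0.56694445, -0.0120667 ,  0.008     ])]
slide [-0.1   -0.976  3.868] rot [-0.02  0.   -0.07]
```

Emit:
send_rows([
  {"slide": [-0.1, -0.94, 0.9], "rot": [0, 0, -0.07], "claw": 36},
  {"slide": [-0.1, -0.94, 2.0], "rot": [0, 0, -0.07], "claw": 36},
  {"slide": [-0.1, -0.94, 3.0], "rot": [0, 0, -0.07], "claw": 36},
  {"slide": [-0.1, -0.94, 3.7], "rot": [0, 0, -0.07], "claw": 36},
  {"slide": [-0.1, -0.94, 4.0], "rot": [0, 0, -0.07], "claw": 36},
])

```text
time_s: 4.42
tool_pos: [0.6076, -0.0464, 0.0534]
eef_rot: [-2.312, -2.121, 0.006]
contact_force: [-0.6, 0.7, -0.8]
gripper_width: 0.0439
```

Emit:
send_rows([
  {"slide": [0, 0, 0.2], "rot": [0, 0, 0], "claw": 36},
  {"slide": [0, 0, 0.3], "rot": [0, 0, 0], "claw": 36},
  {"slide": [0, 0, 0.4], "rot": [0, 0, 0], "claw": 36},
])

```text
time_s: 4.67
tool_pos: [0.6113, -0.0472, 0.0451]
eef_rot: [2.315, 2.122, 0.002]
contact_force: [-0.1, 0.4, -1.5]
gripper_width: 0.044
```

```bash
python3 - <<'E'
from h import *
go(.609,-.0468,.03,np.pi/2-.087)
E
```

```text
slide [ 0.005 -0.077  0.505] rot [ 0.02 -0.    0.  ]
```

Emit:
send_rows([
  {"slide": [0, -0.05, 0.15], "rot": [0, 0, 0], "claw": 36},
  {"slide": [0, -0.05, 0.3], "rot": [0, 0, 0], "claw": 36},
  {"slide": [0, -0.05, 0.4], "rot": [0, 0, 0], "claw": 36},
  {"slide": [0, -0.05, 0.47], "rot": [0, 0, 0], "claw": 36},
  {"slide": [0, -0.05, 0.5], "rot": [0, 0, 0], "claw": 36},
])

```text
time_s: 5.08
tool_pos: [0.6093, -0.047, 0.0298]
eef_rot: [-2.316, -2.123, -0.0]
contact_force: [-5.1, 1.3, 15.0]
gripper_width: 0.0438
```

Emit:
send_rows([
  {"slide": [0, 0, 0], "rot": [0, 0, 0], "claw": 36},
  {"slide": [0, 0, 0], "rot": [0, 0, 0], "claw": 36},
])

```text
time_s: 5.25
tool_pos: [0.6092, -0.047, 0.0299]
eef_rot: [-2.316, -2.123, -0.001]
contact_force: [-1.5, 0.9, 5.3]
gripper_width: 0.0438
```

Emit:
send_rows([
  {"slide": [0, 0, 0], "rot": [0, 0, 0], "claw": 66},
  {"slide": [0, 0, 0], "rot": [0, 0, 0], "claw": 66},
  {"slide": [0, 0, 0], "rot": [0, 0, 0], "claw": 66},
  {"slide": [0, 0, 0], "rot": [0, 0, 0], "claw": 66},
])

```text
time_s: 5.58
tool_pos: [0.6092, -0.047, 0.0291]
eef_rot: [2.316, 2.123, 0.0]
contact_force: [0.6, 0.5, -0.4]
gripper_width: 0.0654
```

Emit:
send_rows([
  {"slide": [0, 0, -0.6], "rot": [0, 0, 0], "claw": 66},
  {"slide": [0, 0, -1.7], "rot": [0, 0, 0], "claw": 80},
  {"slide": [0, 0, -2.9], "rot": [0, 0, 0], "claw": 87},
  {"slide": [0, 0, -4.0], "rot": [0, 0, 0], "claw": 87},
  {"slide": [0, 0, -4.8], "rot": [0, 0, 0], "claw": 87},
])

```text
time_s: 6.0
tool_pos: [0.6099, -0.0473, 0.1762]
eef_rot: [2.315, 2.122, 0.003]
contact_force: [1.0, -0.4, -0.2]
gripper_width: 0.0862
```

Emit:
send_rows([
  {"slide": [0, 0, 0], "rot": [0, 0, 0], "claw": 87},
  {"slide": [0, 0, 0], "rot": [0, 0, 0], "claw": 87},
  {"slide": [0, 0, 0], "rot": [0, 0, 0], "claw": 87},
])

```text
time_s: 6.25
tool_pos: [0.6087, -0.0468, 0.1725]
eef_rot: [-2.315, -2.123, 0.001]
contact_force: [-0.0, -0.6, -0.2]
gripper_width: 0.0872
```

```bash
python3 - <<'E'
from h import *
import pickle
p=tool();s=bot.snapshot("wrist");pickle.dump((s,p),open("w3.pkl","wb"));print(p[1])
cv2.imwrite("pics/w3.png",s["frame"][...,::-1])
for c in blobs(mask(s["frame"],"red"),60): print(c.mean(0),rect(cast(s,c,.018,p)))
go(.443,-.235,.19,1.806)
E
```

```text
[ 0.60869643 -0.04681742  0.17249172]
[113.06109325 229.89710611] (array([ 0.63014734, -0.26614334]), (86.47972106933594, 64.5465316772461), np.float64(-0.11330259068076742))
[64.46031746  2.84126984] (array([ 0.42589825, -0.24860863]), (24.954513549804688, 7.440213203430176), np.float64(1.4716179441134192))
slide [-6.726 -4.951 -0.592] rot [-0.02 -0.   -3.69]
```

View pics/w3.png

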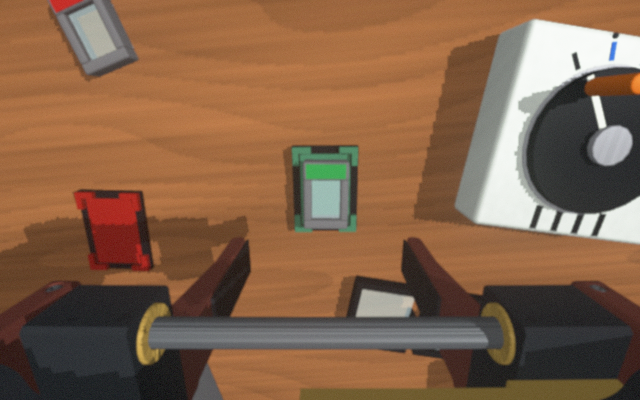

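Emit:
send_rows([
  {"slide": [-1.0, -0.75, -0.1], "rot": [0, 0, -0.6], "claw": 87},
  {"slide": [-2.0, -1.5, -0.2], "rot": [0, 0, -1.2], "claw": 87},
  {"slide": [-3.0, -2.25, -0.3], "rot": [0, 0, -1.9], "claw": 87},
  {"slide": [-4.0, -3.0, -0.4], "rot": [0, 0, -2.6], "claw": 87},
  {"slide": [-5.0, -3.75, -0.5], "rot": [0, 0, -3.3], "claw": 87},
])

```text
time_s: 6.72
tool_pos: [0.482, -0.1875, 0.1868]
eef_rot: [-1.982, -2.435, 0.002]
contact_force: [0.2, -0.6, 0.0]
gripper_width: 0.0869
```

```bash
python3 - <<'E'
from h import *
go(.443,-.235,.19,1.806)
E
```

```text
slide [-1.287 -1.594 -0.103] rot [-0.03 -0.01 -0.35]
```

Emit:
send_rows([
  {"slide": [-0.8, -0.9, -0.1], "rot": [0, 0, -0.35], "claw": 87},
  {"slide": [-1.2, -1.5, -0.1], "rot": [0, 0, -0.35], "claw": 87},
  {"slide": [-1.29, -1.6, -0.1], "rot": [0, 0, -0.35], "claw": 87},
  {"slide": [-1.29, -1.6, -0.1], "rot": [0, 0, -0.35], "claw": 87},
  {"slide": [-1.29, -1.6, -0.1], "rot": [0, 0, -0.35], "claw": 87},
])

```text
time_s: 7.13
tool_pos: [0.4451, -0.2333, 0.1904]
eef_rot: [-1.949, -2.463, 0.0]
contact_force: [0.2, 0.2, 0.7]
gripper_width: 0.0869
```

```bash
python3 - <<'E'
from h import *
import pickle
p=tool();s=bot.snapshot("wrist");pickle.dump((s,p),open("w4.pkl","wb"));print(p[1])
frame(s,p,"red")
go(.4425,-.237,.023,1.806)
E
```

```text
[ 0.44505837 -0.23333921  0.19038841]
red frame [ 0.4499 -0.2355] [50.1 43.2] xyaw 0.257 tag [ 0.4183 -0.2439] [35.8 11.9] -1.293
red frame [ 0.4183 -0.2439] [35.8 11.9] xyaw -1.293 tag [ 0.4183 -0.2439] [35.8 11.9] -1.293
slide [-0.116 -0.125  5.583] rot [-0.01 -0.01 -0.02]
```

```bash
python3 - <<'E'
from h import *
go(.441,-.238,.023,1.833)
E
```

```text
slide [-0.137 -0.181  5.583] rot [-0.01 -0.01 -0.33]
```

Emit:
send_rows([
  {"slide": [-0.14, -0.18, 1.1], "rot": [0, 0, -0.33], "claw": 70},
  {"slide": [-0.14, -0.18, 2.3], "rot": [0, 0, -0.33], "claw": 70},
  {"slide": [-0.14, -0.18, 3.4], "rot": [0, 0, -0.33], "claw": 70},
  {"slide": [-0.14, -0.18, 4.1], "rot": [0, 0, -0.33], "claw": 70},
  {"slide": [-0.14, -0.18, 4.6], "rot": [0, 0, -0.33], "claw": 70},
])

```text
time_s: 7.6
tool_pos: [0.4403, -0.2373, 0.0502]
eef_rot: [-1.908, -2.491, 0.001]
contact_force: [0.2, 0.6, 0.5]
gripper_width: 0.0702
```

Emit:
send_rows([
  {"slide": [0, 0, 0.5], "rot": [0, 0, 0], "claw": 70},
  {"slide": [0, 0, 0.8], "rot": [0, 0, 0], "claw": 70},
  {"slide": [0, 0, 0.97], "rot": [0, 0, 0], "claw": 70},
  {"slide": [0, 0, 0.97], "rot": [0, 0, 0], "claw": 70},
])

```text
time_s: 7.93
tool_pos: [0.4405, -0.2385, 0.0231]
eef_rot: [-1.911, -2.491, 0.0]
contact_force: [0.7, 0.3, -0.0]
gripper_width: 0.0701
```

Emit:
send_rows([
  {"slide": [0, 0, 0], "rot": [0, 0, 0], "claw": 36},
  {"slide": [0, 0, 0], "rot": [0, 0, 0], "claw": 36},
  {"slide": [0, 0, 0], "rot": [0, 0, 0], "claw": 36},
  {"slide": [0, 0, 0], "rot": [0, 0, 0], "claw": 36},
  {"slide": [0, 0, 0], "rot": [0, 0, 0], "claw": 36},
])

```text
time_s: 8.35
tool_pos: [0.4409, -0.2396, 0.0248]
eef_rot: [1.913, 2.49, 0.001]
contact_force: [-0.6, 0.2, 3.7]
gripper_width: 0.0439
```

```bash
python3 - <<'E'
from h import *
go(.655,-.276,.17,np.pi/2-.113)
E
```

```text
slide [-3.012  6.588 -4.832] rot [0.01 0.   4.28]
```

Emit:
send_rows([
  {"slide": [0, 0, -0.3], "rot": [0, 0, 0], "claw": 36},
  {"slide": [0, 0, -0.9], "rot": [0, 0, 0], "claw": 36},
  {"slide": [-0.1, 0.3, -1.8], "rot": [0, 0, 0.2], "claw": 36},
  {"slide": [-0.4, 1.0, -2.7], "rot": [0, 0, 0.8], "claw": 36},
  {"slide": [-0.8, 1.9, -3.5], "rot": [0, 0, 1.5], "claw": 36},
])

```text
time_s: 8.77
tool_pos: [0.5007, -0.2484, 0.1316]
eef_rot: [-2.077, -2.356, 0.0]
contact_force: [0.7, -0.3, -1.5]
gripper_width: 0.0439
```

```bash
python3 - <<'E'
from h import *
go(.655,-.276,.17,np.pi/2-.113)
E
```

```text
slide [-1.558  4.988 -1.283] rot [-0.01 -0.01  2.73]
```

Emit:
send_rows([
  {"slide": [-0.3, 1.0, -0.3], "rot": [0, 0, 0.5], "claw": 36},
  {"slide": [-0.6, 2.0, -0.6], "rot": [0, 0, 1.1], "claw": 36},
  {"slide": [-0.9, 3.0, -0.9], "rot": [0, 0, 1.7], "claw": 36},
  {"slide": [-1.2, 4.0, -1.2], "rot": [0, 0, 2.3], "claw": 36},
  {"slide": [-1.45, 4.7, -1.3], "rot": [0, 0, 2.73], "claw": 36},
])

```text
time_s: 9.18
tool_pos: [0.6501, -0.2725, 0.1704]
eef_rot: [2.338, 2.095, 0.003]
contact_force: [0.4, -0.0, -0.2]
gripper_width: 0.0439
```

Emit:
send_rows([
  {"slide": [0, 0, 0], "rot": [0, 0, 0], "claw": 36},
  {"slide": [0, 0, 0], "rot": [0, 0, 0], "claw": 36},
  {"slide": [0, 0, 0], "rot": [0, 0, 0], "claw": 36},
])

```text
time_s: 9.43
tool_pos: [0.6459, -0.273, 0.1679]
eef_rot: [-2.338, -2.097, 0.002]
contact_force: [-0.0, -0.1, -1.2]
gripper_width: 0.0436
```

```bash
python3 - <<'E'
from h import *
import pickle
p=tool();s=bot.snapshot("wrist");pickle.dump((s,p),open("w5.pkl","wb"));print(p[1])
cv2.imwrite("pics/w5.png",s["frame"][...,::-1])
for c in blobs(mask(s["frame"],"red"),60):
    q=rect(cast(s,c,.008,p));print(c.mean(0),q)
    q=rect(cast(s,c,p[1][2]-.0068,p));print("  as held tag",np.round(q[1],1),p[0].T@(np.r_[q[0],0]-p[1]))
go(.6336,-.274,.06,np.pi/2-.113)
E
```

```text
[ 0.64594717 -0.27304364  0.16793211]
[321.67293233 164.22556391] (array([ 0.621224  , -0.27321033]), (63.30192184448242, 62.172142028808594), np.float64(1.4618763671620183))
  as held tag [31.2 30.6] [-0.00110599 -0.05302016  0.1680137 ]
[325.68983957 226.18716578] (array([ 0.68206055, -0.27630872]), (74.73680114746094, 25.43158721923828), np.float64(1.4617731696697778))
  as held tag [36.8 12.5] [ 0.0006206  -0.02309097  0.16796774]
slide [-0.075 -0.394  3.602] rot [-0.02 -0.    0.05]
```

View pics/w5.png

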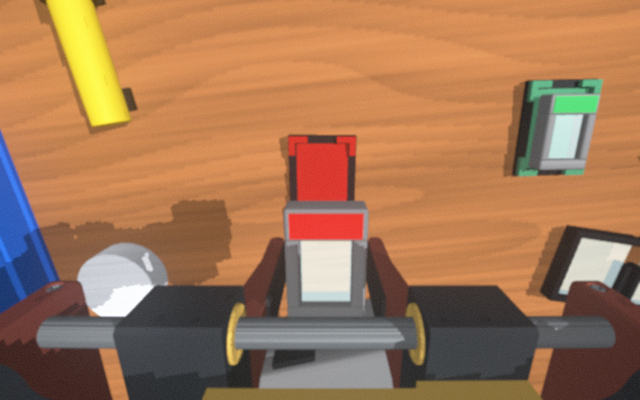

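Emit:
send_rows([
  {"slide": [-0.05, -0.39, 0.8], "rot": [0, 0, 0.05], "claw": 36},
  {"slide": [-0.05, -0.39, 1.8], "rot": [0, 0, 0.05], "claw": 36},
  {"slide": [-0.05, -0.39, 2.8], "rot": [0, 0, 0.05], "claw": 36},
  {"slide": [-0.05, -0.39, 3.5], "rot": [0, 0, 0.05], "claw": 36},
  {"slide": [-0.05, -0.39, 3.8], "rot": [0, 0, 0.05], "claw": 36},
])

```text
time_s: 9.9
tool_pos: [0.6325, -0.2723, 0.0511]
eef_rot: [-2.34, -2.089, 0.003]
contact_force: [-0.2, 0.2, -0.8]
gripper_width: 0.044
```

Emit:
send_rows([
  {"slide": [0, 0, 0.2], "rot": [0, 0, 0], "claw": 36},
  {"slide": [0, 0, 0.3], "rot": [0, 0, 0], "claw": 36},
  {"slide": [0, 0, 0.3], "rot": [0, 0, 0], "claw": 36},
  {"slide": [0, 0, 0.3], "rot": [0, 0, 0], "claw": 36},
])

```text
time_s: 10.23
tool_pos: [0.636, -0.2737, 0.0466]
eef_rot: [2.342, 2.091, 0.001]
contact_force: [1.0, 0.1, -0.1]
gripper_width: 0.0442
```

```bash
python3 - <<'E'
from h import *
go(.634,-.2745,.031,np.pi/2-.113)
E
```

```text
slide [-0.036 -0.065  0.519] rot [ 0.02  0.01 -0.  ]
```

Emit:
send_rows([
  {"slide": [-0.03, -0.05, 0.15], "rot": [0, 0, 0], "claw": 36},
  {"slide": [-0.03, -0.05, 0.3], "rot": [0, 0, 0], "claw": 36},
  {"slide": [-0.03, -0.05, 0.4], "rot": [0, 0, 0], "claw": 36},
  {"slide": [-0.03, -0.05, 0.47], "rot": [0, 0, 0], "claw": 36},
  {"slide": [-0.03, -0.05, 0.52], "rot": [0, 0, 0], "claw": 36},
])

```text
time_s: 10.65
tool_pos: [0.6337, -0.2738, 0.0307]
eef_rot: [-2.343, -2.092, -0.0]
contact_force: [-8.5, 4.7, 22.4]
gripper_width: 0.0438
```

Emit:
send_rows([
  {"slide": [0, 0, 0], "rot": [0, 0, 0], "claw": 36},
  {"slide": [0, 0, 0], "rot": [0, 0, 0], "claw": 36},
])

```text
time_s: 10.82
tool_pos: [0.6337, -0.2738, 0.0307]
eef_rot: [-2.343, -2.092, -0.001]
contact_force: [-4.8, 2.4, 10.6]
gripper_width: 0.0442
```

Emit:
send_rows([
  {"slide": [0, 0, 0], "rot": [0, 0, 0], "claw": 66},
  {"slide": [0, 0, 0], "rot": [0, 0, 0], "claw": 66},
  {"slide": [0, 0, 0], "rot": [0, 0, 0], "claw": 66},
  {"slide": [0, 0, 0], "rot": [0, 0, 0], "claw": 66},
])

```text
time_s: 11.15
tool_pos: [0.6338, -0.2739, 0.0292]
eef_rot: [-2.343, -2.092, 0.0]
contact_force: [0.6, 0.2, 0.5]
gripper_width: 0.0651
```

Emit:
send_rows([
  {"slide": [0, 0, -0.6], "rot": [0, 0, 0], "claw": 66},
  {"slide": [0, 0, -1.7], "rot": [0, 0, 0], "claw": 80},
  {"slide": [0, 0, -2.9], "rot": [0, 0, 0], "claw": 87},
  {"slide": [0, 0, -4.0], "rot": [0, 0, 0], "claw": 87},
  {"slide": [0, 0, -5.0], "rot": [0, 0, 0], "claw": 87},
])

```text
time_s: 11.57
tool_pos: [0.6339, -0.2741, 0.1815]
eef_rot: [2.343, 2.092, 0.0]
contact_force: [1.3, -0.2, 0.2]
gripper_width: 0.0863
```

Emit:
send_rows([
  {"slide": [1, 0, -0.1], "rot": [0, 0, 0], "claw": 87},
  {"slide": [2.2, 0, -0.2], "rot": [0, 0, 0], "claw": 87},
  {"slide": [3.0, 0, -0.3], "rot": [0, 0, 0], "claw": 87},
  {"slide": [3.5, 0, -0.3], "rot": [0, 0, 0], "claw": 87},
  {"slide": [3.5, 0, -0.3], "rot": [0, 0, 0], "claw": 87},
])

```text
time_s: 11.98
tool_pos: [0.6467, -0.1649, 0.1882]
eef_rot: [-2.337, -2.098, -0.002]
contact_force: [0.2, 0.1, 0.0]
gripper_width: 0.0871
```

```bash
python3 - <<'E'
from h import *
import pickle
p=tool();s=bot.snapshot("wrist");pickle.dump((s,p),open("w6.pkl","wb"));print(p[1])
cv2.imwrite("pics/w6.png",s["frame"][...,::-1])
go(.55,.186,.2,1.48)
E
```

```text
[ 0.64667885 -0.16492069  0.18824776]
slide [11.378 -4.475 -0.389] rot [-0.   -0.   -0.22]
```

View pics/w6.png

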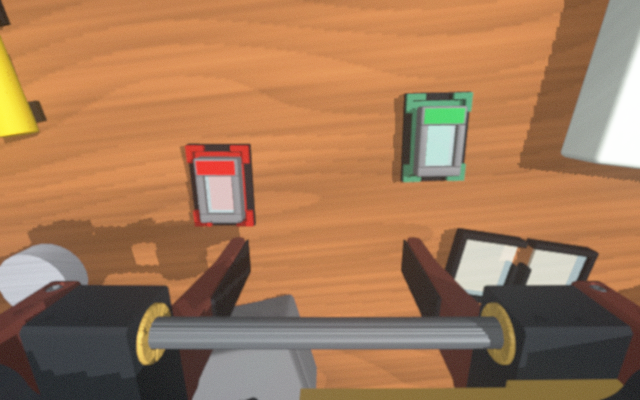

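```bash
python3 - <<'E'
from h import *
import pickle
s,p=pickle.load(open("w6.pkl","rb"))
for col,n,y in(("green",(.608,-.0468),-.087),("red",(.634,-.2745),-.113)):
    f=s["frame"].copy()
    if col=="green": f[:,:395]=0
    # nest outline and tag
    g=mask(f,col); q=rect(cast(s,np.argwhere(g)[:,::-1],.010,p)); print(col,"nest",q)
    cs,_=cv2.findContours(g,cv2.RETR_CCOMP,cv2.CHAIN_APPROX_NONE)
    for c in cs:
        if cv2.contourArea(c)>60: q=rect(cast(s,c.reshape(-1,2),.024,p));print("   ",q[0],np.round(q[1],1),round(q[2],3))
go(.62,.186,.22,1.48)
E
```

```text
green nest (array([ 0.60730225, -0.04773429]), (85.78652954101562, 63.515804290771484), np.float64(-0.08298742851823171))
    [ 0.63107312 -0.07967742] [32.3 16.3] 0.237
    [ 0.58516071 -0.04439212] [38.  13.7] 1.466
    [ 0.58903979 -0.05113622] [60.7 48.9] 1.486
red nest (array([ 0.63323145, -0.27392343]), (86.7825698852539, 64.60875701904297), np.float64(-0.11060307744180875))
    [ 0.66696832 -0.24599074] [18.4 10.9] -0.425
    [ 0.61065857 -0.26990875] [36. 11.] 1.461
    [ 0.59732672 -0.26495352] [61.5 16.6] 1.461
slide [11.634 -2.156 -1.056] rot [-0.   -0.   -0.22]
```

Emit:
send_rows([
  {"slide": [1.3, -0.1, -0.2], "rot": [0, 0, 0], "claw": 87},
  {"slide": [2.6, -0.4, -0.4], "rot": [0, 0, 0], "claw": 87},
  {"slide": [3.9, -0.7, -0.6], "rot": [0, 0, 0], "claw": 87},
  {"slide": [5.2, -1.0, -0.8], "rot": [0, 0, 0], "claw": 87},
  {"slide": [6.5, -1.3, -1.0], "rot": [0, 0, 0], "claw": 87},
])

```text
time_s: 12.45
tool_pos: [0.6286, 0.0271, 0.2184]
eef_rot: [2.346, 2.087, -0.002]
contact_force: [0.8, 0.5, 0.3]
gripper_width: 0.087
```

```bash
python3 - <<'E'
from h import *
go(.62,.186,.22,1.48)
E
```

```text
slide [ 5.228 -0.902 -0.06 ] rot [-0.    0.02 -0.3 ]
```

Emit:
send_rows([
  {"slide": [1.3, -0.2, 0], "rot": [0, 0, -0.2], "claw": 87},
  {"slide": [2.6, -0.4, 0], "rot": [0, 0, -0.3], "claw": 87},
  {"slide": [3.9, -0.6, 0], "rot": [0, 0, -0.3], "claw": 87},
  {"slide": [4.7, -0.8, 0], "rot": [0, 0, -0.3], "claw": 87},
  {"slide": [5.0, -0.8, 0], "rot": [0, 0, -0.3], "claw": 87},
])

```text
time_s: 12.87
tool_pos: [0.6214, 0.1836, 0.2177]
eef_rot: [-2.311, -2.126, 0.001]
contact_force: [-0.3, 0.6, -0.4]
gripper_width: 0.0873
```

Emit:
send_rows([
  {"slide": [0, 0, 0], "rot": [0, 0, 0], "claw": 87},
  {"slide": [0, 0, 0], "rot": [0, 0, 0], "claw": 87},
])

```text
time_s: 13.03
tool_pos: [0.6227, 0.1774, 0.2182]
eef_rot: [2.317, 2.119, -0.002]
contact_force: [-0.4, -0.1, -0.0]
gripper_width: 0.0869
```

```bash
python3 - <<'E'
from h import *
import pickle
p=tool();s=bot.snapshot("wrist");pickle.dump((s,p),open("w7.pkl","wb"));print(p[1])
cv2.imwrite("pics/w7.png",s["frame"][...,::-1])
f=s["frame"]
for c in blobs(mask(f,"orange"),20): print("orange",c.mean(0),c.min(0),c.max(0),cast(s,[c.mean(0)],.086,p))
hsv=cv2.cvtColor(f,cv2.COLOR_RGB2HSV)
for c in blobs(((hsv[...,2]<60)).astype(np.uint8),800): print("dark",c.min(0),c.max(0),rect(cast(s,c,.06,p)))
for c in blobs(((hsv[...,1]<40)&(hsv[...,2]>170)).astype(np.uint8),800): print("white",c.min(0),c.max(0),rect(cast(s,c,.05,p)))
E
```

```text
[0.6227017  0.17738986 0.21819962]
dark [  0 262] [209 399] (array([ 0.77200946, -0.1075452 ]), (292.445068359375, 191.15406799316406), np.float64(1.4988865831469584))
dark [459 285] [639 399] (array([0.82975623, 0.43830652]), (260.6363220214844, 153.2365264892578), np.float64(1.3507411901344124))
dark [270 113] [389 202] (array([0.58976343, 0.1870397 ]), (109.82476043701172, 86.13072967529297), np.float64(-1.3992458590554868))
dark [196 242] [298 318] (array([0.73988654, 0.08840759]), (114.56881713867188, 90.68772888183594), np.float64(-0.6839300613897485))
dark [402 242] [441 318] (array([0.73188696, 0.2721445 ]), (103.16207885742188, 27.189891815185547), np.float64(0.3362686955707628))
white [242  39] [431 230] (array([0.57532611, 0.18719205]), (166.37149047851562, 166.10659790039062), np.float64(-0.22005260665744864))
white [244 285] [290 315] (array([0.74990216, 0.09853986]), (50.81063461303711, 40.877662658691406), np.float64(1.3380829191571566))
white [308 101] [346 160] (array([0.56645313, 0.17840482]), (59.03678894042969, 30.54509925842285), np.float64(0.670340616137346))
```

View pics/w7.png

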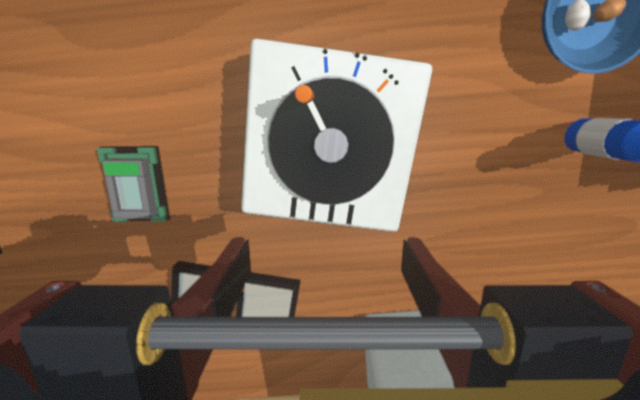

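```bash
python3 - <<'E'
from h import *
import pickle
s,p=pickle.load(open("w7.pkl","rb"));f=s["frame"]
print(f[93,304],f[90,304])
h=cv2.cvtColor(f,cv2.COLOR_RGB2HSV);m=((h[...,0]<14)&(h[...,1]>180)&(h[...,2]>150)).astype(np.uint8);m[:75]=0;m[110:]=0;m[:,:280]=0;m[:,330:]=0
c=blobs(m,20)[0];(u,v),r=cv2.minEnclosingCircle(c);print(c.min(0),c.max(0));top=cast(s,[[u,v]],.1,p)[0]
d=(h[...,2]<60).astype(np.uint8);d[:60]=0;d[215:]=0;d[:,:262]=0;d[:,400:]=0
d=cv2.morphologyEx(d,cv2.MORPH_OPEN,np.ones((7,7)));k=np.vstack(blobs(d,300));hull=cv2.convexHull(cast(s,k,.06,p)[:,:2].astype(np.float32)*1000)
print("disc",cv2.minEnclosingCircle(hull),cv2.fitEllipse(hull))
hub=cast(s,[[331,145]],.07,p)[0];print("peg",top,"hub",hub)
a=np.array([.5740,.1872]);e=top[:2]-a;print(np.hypot(*e),np.arctan2(e[1],e[0])-np.pi)
E
```

```text
[234 137  67] [234 136  63]
[296  86] [311 101]
disc ((605.3301391601562, 180.43304443359375), 20.978673934936523) ((606.0701904296875, 180.87977600097656), (29.785913467407227, 42.858375549316406), 178.57876586914062)
peg [0.52978621 0.16880958 0.1       ] hub [0.57513665 0.18712655 0.07      ]
0.04788597583048802 -5.889010773469353
```

```bash
python3 - <<'E'
from h import *
go(.529,.169,.15,1.95)
E
```

```text
slide [-0.529 -3.091  2.28 ] rot [-0.    0.02 -5.38]
```

Emit:
send_rows([
  {"slide": [-0.1, -0.7, 0.3], "rot": [0, 0, -1.2], "claw": 60},
  {"slide": [-0.2, -1.5, 0.6], "rot": [0, 0, -2.4], "claw": 60},
  {"slide": [-0.3, -2.3, 1.1], "rot": [0, 0, -3.6], "claw": 60},
  {"slide": [-0.5, -2.9, 1.6], "rot": [0, 0, -4.7], "claw": 60},
  {"slide": [-0.53, -3.09, 1.9], "rot": [0, 0, -5.38], "claw": 60},
])

```text
time_s: 13.5
tool_pos: [0.5258, 0.1685, 0.1605]
eef_rot: [-1.756, -2.604, 0.004]
contact_force: [0.0, 0.5, -0.9]
gripper_width: 0.0607
```

Emit:
send_rows([
  {"slide": [0, 0, 0], "rot": [0, 0, 0], "claw": 60},
  {"slide": [0, 0, 0], "rot": [0, 0, 0], "claw": 60},
  {"slide": [0, 0, 0], "rot": [0, 0, 0], "claw": 60},
])

```text
time_s: 13.75
tool_pos: [0.5298, 0.1711, 0.1624]
eef_rot: [1.764, 2.598, 0.002]
contact_force: [0.6, 0.4, 1.1]
gripper_width: 0.06
```

```bash
python3 - <<'E'
from h import *
go(.529,.169,.088,1.95)
E
```

```text
slide [-0.054 -0.056  2.481] rot [ 0.02  0.01 -0.01]
```

Emit:
send_rows([
  {"slide": [-0.05, -0.05, 0.6], "rot": [0, 0, 0], "claw": 60},
  {"slide": [-0.05, -0.05, 1.3], "rot": [0, 0, 0], "claw": 60},
  {"slide": [-0.05, -0.05, 1.9], "rot": [0, 0, 0], "claw": 60},
  {"slide": [-0.05, -0.05, 2.3], "rot": [0, 0, 0], "claw": 60},
  {"slide": [-0.05, -0.05, 2.48], "rot": [0, 0, 0], "claw": 60},
])

```text
time_s: 14.17
tool_pos: [0.5277, 0.17, 0.0859]
eef_rot: [-1.761, -2.602, 0.002]
contact_force: [-0.5, -0.1, 0.2]
gripper_width: 0.0599
```

Emit:
send_rows([
  {"slide": [0, 0, 0], "rot": [0, 0, 0], "claw": 50},
  {"slide": [0, 0, 0], "rot": [0, 0, 0], "claw": 30},
  {"slide": [0, 0, 0], "rot": [0, 0, 0], "claw": 8},
  {"slide": [0, 0, 0], "rot": [0, 0, 0], "claw": 8},
  {"slide": [0, 0, 0], "rot": [0, 0, 0], "claw": 8},
], newtons=25)

```text
time_s: 14.58
tool_pos: [0.5279, 0.1708, 0.088]
eef_rot: [1.758, 2.603, 0.002]
contact_force: [-0.8, 0.4, -0.1]
gripper_width: 0.0302
```

Emit:
send_rows([
  {"slide": [0, 0, 0], "rot": [0, 0, 0], "claw": 8},
  {"slide": [0, 0, 0], "rot": [0, 0, 0], "claw": 8},
  {"slide": [0, 0, 0], "rot": [0, 0, 0], "claw": 8},
])

```text
time_s: 14.83
tool_pos: [0.5278, 0.1696, 0.0876]
eef_rot: [1.759, 2.602, -0.0]
contact_force: [0.6, -3.8, 5.0]
gripper_width: 0.0136
```

```bash
cat >> h.py <<'E'
A=np.array([.5753,.1871])
def arc(qs,z,r=.05):
    for q in qs: a=np.pi+.38-q; print(q,end=" "); go(*(A+r*np.array([np.cos(a),np.sin(a)])),z,np.pi/2+.38-q)
E
python3 - <<'E'
from h import *
t=tool()[1];e=t[:2]-A;print(t,np.hypot(*e),.38-(np.arctan2(e[1],e[0])%(2*np.pi)-np.pi))
arc([.1,.2,.3,.4,.5],t[2])
E
```

```text
[0.5277939  0.16959905 0.08757073] 0.050627194939576306 0.02703360633888352
0.1 slide [ 0.121  0.029 -0.   ] rot [0.   0.01 1.17]
0.2 slide [ 0.285  0.054 -0.   ] rot [0.01 0.01 2.31]
0.3 slide [ 0.447  0.096 -0.   ] rot [0.01 0.01 3.46]
0.4 slide [ 0.603  0.153 -0.001] rot [0.01 0.01 4.61]
0.5 slide [ 0.753  0.226 -0.001] rot [0.01 0.01 5.75]
```

Emit:
send_rows([
  {"slide": [0.12, 0.01, 0], "rot": [0, 0, 1.1], "claw": 8},
  {"slide": [0.285, 0.04, 0], "rot": [0, 0, 2.3], "claw": 8},
  {"slide": [0.45, 0.08, 0], "rot": [0, 0, 3.45], "claw": 8},
  {"slide": [0.6, 0.14, 0], "rot": [0, 0, 4.6], "claw": 8},
  {"slide": [0.75, 0.21, 0], "rot": [0, 0, 5.75], "claw": 8},
])

```text
time_s: 15.25
tool_pos: [0.5255, 0.1936, 0.0876]
eef_rot: [2.354, 2.079, 0.002]
contact_force: [1.7, -3.7, 1.6]
gripper_width: 0.0132
```

```bash
python3 - <<'E'
from h import *
o=bot.get_obs();t=tool(o)[1];e=t[:2]-A;print(t,np.hypot(*e),.38-(np.arctan2(e[1],e[0])%(2*np.pi)-np.pi),o["gripper_width"])
arc([.6,.7,.8,.9,1.0],t[2])
E
```

```text
[0.52551038 0.19359531 0.08757979] 0.050211501306857954 0.5097225268723299 0.013210497088952175
0.6 slide [0.15  0.015 0.   ] rot [ 0.02 -0.    1.1 ]
0.7 slide [0.315 0.039 0.   ] rot [ 0.02 -0.    2.25]
0.8 slide [0.477 0.08  0.   ] rot [ 0.02 -0.    3.39]
0.9 slide [0.633 0.136 0.   ] rot [ 0.02 -0.    4.54]
1.0 slide [0.784 0.208 0.   ] rot [ 0.02 -0.    5.68]
```

Emit:
send_rows([
  {"slide": [0.15, 0.015, 0], "rot": [0, 0, 1.1], "claw": 8},
  {"slide": [0.315, 0.04, 0], "rot": [0, 0, 2.25], "claw": 8},
  {"slide": [0.48, 0.08, 0], "rot": [0, 0, 3.4], "claw": 8},
  {"slide": [0.63, 0.135, 0], "rot": [0, 0, 4.55], "claw": 8},
  {"slide": [0.78, 0.21, 0], "rot": [0, 0, 5.7], "claw": 8},
])

```text
time_s: 15.67
tool_pos: [0.5345, 0.2157, 0.0876]
eef_rot: [2.793, 1.436, 0.001]
contact_force: [1.1, -3.4, 3.5]
gripper_width: 0.0133
```

```bash
python3 - <<'E'
from h import *
o=bot.get_obs();t=tool(o)[1];e=t[:2]-A;print(t,np.hypot(*e),.38-(np.arctan2(e[1],e[0])%(2*np.pi)-np.pi),o["gripper_width"])
arc([1.1,1.2,1.22],t[2])
E
```

```text
[0.53448667 0.21570602 0.08761908] 0.04984006586387481 0.991329017026498 0.013285694035906043
1.1 slide [0.181 0.003 0.   ] rot [ 0.01 -0.    1.13]
1.2 slide [0.346 0.027 0.   ] rot [ 0.01 -0.    2.28]
1.22 slide [0.378 0.034 0.   ] rot [ 0.01 -0.    2.51]
```

Emit:
send_rows([
  {"slide": [0.18, 0, 0], "rot": [0, 0, 1.1], "claw": 8},
  {"slide": [0.36, 0.03, 0], "rot": [0, 0, 2.3], "claw": 8},
  {"slide": [0.36, 0.03, 0], "rot": [0, 0, 2.4], "claw": 8},
  {"slide": [0.36, 0.03, 0], "rot": [0, 0, 2.4], "claw": 8},
  {"slide": [0.36, 0.03, 0], "rot": [0, 0, 2.4], "claw": 8},
])

```text
time_s: 16.08
tool_pos: [0.5416, 0.2239, 0.0876]
eef_rot: [2.924, 1.144, 0.002]
contact_force: [2.0, -4.1, 4.6]
gripper_width: 0.0133
```

Emit:
send_rows([
  {"slide": [0, 0, 0], "rot": [0, 0, 0], "claw": 8},
  {"slide": [0, 0, 0], "rot": [0, 0, 0], "claw": 8},
  {"slide": [0, 0, 0], "rot": [0, 0, 0], "claw": 8},
  {"slide": [0, 0, 0], "rot": [0, 0, 0], "claw": 8},
  {"slide": [0, 0, 0], "rot": [0, 0, 0], "claw": 8},
])

```text
time_s: 16.5
tool_pos: [0.5416, 0.2239, 0.0876]
eef_rot: [2.926, 1.143, 0.002]
contact_force: [1.8, -5.2, 4.5]
gripper_width: 0.0136
```

```bash
python3 - <<'E'
from h import *
o=bot.get_obs();t=tool(o)[1];e=t[:2]-A;print(t,np.hypot(*e),.38-(np.arctan2(e[1],e[0])%(2*np.pi)-np.pi),o["gripper_width"],o["contact_force"])
w=bot.snapshot("wrist")["frame"];s=bot.snapshot("top")["frame"][160:310,180:430]
v=np.vstack([cv2.resize(w[:300],(640,300)),cv2.resize(s,(640,300)[:1]+(290,))])
cv2.imwrite("pics/end.png",v[...,::-1])
E
```

```text
[0.54156214 0.22392478 0.08755168] 0.04994304196877663 1.2091175113857826 0.013560588145678544 [ 1.79260612 -5.21031579  4.53576072]
```

View pics/end.png

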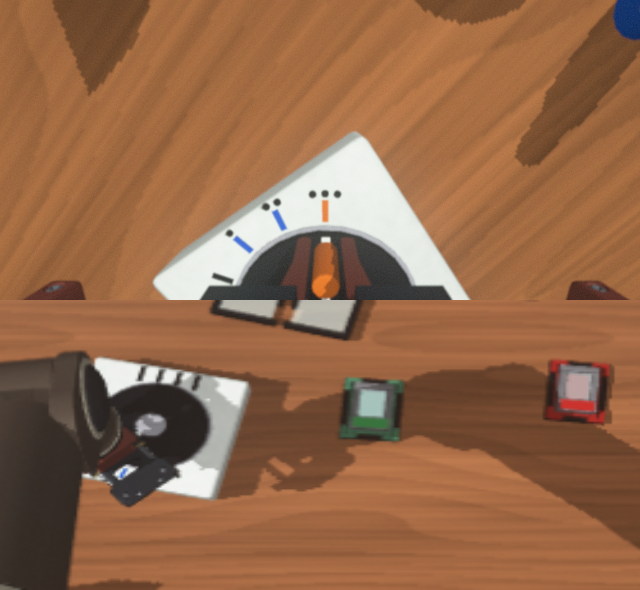

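The white line on the disc at (325,240) points straight at the orange three-dot mark at (325,210), and the fingers still pinch the peg. The lower half shows both frames inside their nests. I'm handing it in now.

```bash
python3 -c "
from station import bot
print(bot.sign_off())"
```

```text
the job is handed in; nothing more can be done
None
```

I laid the green-tagged frame in the pass nest and the red-tagged frame in the reject nest. Each was lowered until it touched the nest floor before I let go. I then pinched the dial's orange peg, turned it clockwise to the third mark, and handed the job in while still holding it, at about 16.6 s of the 72 s allowed. The hand-in reports no verdict.

**Frames:** From the wrist camera, each frame's centre is within about 2 mm of its nest centre. Their tags line up with the nests to about 0.03 rad. The last picture shows both frames inside the corner lips.

**Dial:** The tool position puts the dial at about 1.21 rad, and the white line points at the orange three-dot mark. The fingers are closed at 13.6 mm on the 14 mm peg with the grip set to 25 N. The steady force on the tool was about 7 N.

**Bystanders:** I touched none of them, but I did not measure their positions again at the end.

**Differences:** In the look just before placing it, the held frame hid part of the pass nest, so I set its centre from the visible edge and the top camera. A later clear view agreed within about 1 mm. No other checks failed or disagreed.

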